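# Pivot a test bar past the stop post into its bay

### The job

Using only the fingers to push, work the long aluminium bar round the orange-capped post and into the open blue bay: swing its blue end in behind the post, then bring the other end round, so that the bar lies fully home, both ends against the bay's back wall. Do not lift the bar off the worktop, and leave the black loupe, the maroon specimen and the round steel test block where they stand.

Things in the scene. Friction and masses are not known exactly. Their poses are not given: they have to be found in the camera images.
- bar: Loose square-edged aluminium bar lying on the worktop, 180 mm long (its x), 22 mm wide (its y), 24 mm high (z), about 0.2 to 0.4 kg. Origin: centre of its underside. Its +x end carries a blue painted band. It starts pointing roughly into the bay, blue end nearest the bay and just short of its mouth, passing between the post and the plug.
- bar_blue_end (a point): Centre of the bar's +x end face (blue end), 12 mm above the bar's underside.
- bar_plain_end (a point): Centre of the bar's -x end face (bare aluminium), 12 mm above the underside.
- bay: Fixed U-shaped blue bay standing on the worktop, open to its own -x side (towards the robot) and on top; no floor. Origin: on the worktop, middle of the back wall's inner face; x points into the back wall, y along it, to the left. Inside 240 mm long along y (y = -120 to +120 mm), 34 mm deep (the two end walls reach out to x = -34 mm); walls 20 mm high, 12 mm thick. The bar lies home with its axis along the bay's y, 11 mm in front of the back wall.
- post: Fixed upright steel stop post with an orange cap, 20 mm in diameter, 50 mm high, in front of the bay's mouth. Origin: centre of its foot on the worktop. It stands about 100 mm in front of the back wall and 45 mm to the left or the right of the bay's middle (it changes from run to run).
- plug: Flat blank plug (1 mm, no obstacle: things slide over it) in the other socket, the mirror place of the post. Origin: its centre on the worktop.
- loupe: Black loupe, 36 mm in diameter, 32 mm high, loose; to be left alone. Origin: centre of its underside.
- specimen: Maroon cylindrical mounted specimen, 30 mm in diameter, 21 mm high, loose; to be left alone. Origin: centre of its underside.
- test_block: Round steel test block, 64 mm in diameter, 12 mm high, loose, behind the bay; to be left alone. Origin: centre of its underside.

How it is judged:
By the outcome, as a careful person would: the job done as asked, in the order asked, and still so for the second after the job is handed in, with the robot touching nothing.
It also fails if it takes over 67 s, if anything falls off the work surface, if the arm or the gripper's body presses on something with over 40 N, if the wrist force passes 120 N, or if a joint passes its speed limit or range.

### The arm

A 6-joint arm with a two-finger parallel gripper is mounted at the origin on a cart in front of the work surface, level with it; the furniture and walls round the work are solid. World frame = base frame: x ahead of the robot, y to its left, z up, the work surface at z = 0. Lengths are in m, angles in rad, forces in N, time in s.
With the tool pointing down it reaches from about 0.275 to 1 m from the base axis. Payload 8.4 kg.
Tool frame: the origin (TCP) lies at the very end of the fingers, on their centre line; the grasp point (between the pads) lies 19 mm behind it; z points along the fingers, y is the line along which they close (so a half turn about z gives the same grasp; the last joint's range is limited). The gripper opens to 85 mm and grips with 20 to 120 N. Pads are 22 mm wide; open, the fingers measure 114 mm over their backs; the gripper's body (76 mm by 85 mm) begins 54 mm behind the grasp point. The pads swing forward as they close: fully open they stand 13 mm farther back than shut.
Start: joints at [1.11, 0.353, 1.633, -0, 1.155, -0.002], TCP at [0.277, 0.56, 0.231] pointing down, gripper open.
Joint ranges: [-2.63, 2.63], [-0.92, 2.1], [0.06, 2.66], [-1.3, 4.44], [0, 2.69], [-3.02, 3.02]. Speed limits (rad/s): [2.22, 2.22, 2.79, 3.14, 3.14, 3.14].

### API

Orientations are given as a rotation vector (axis times angle).
In Python, from workcell import telemetry, imaging, manip gives the robot as it stands.
- The arm moves only by the tool move_arm, never from a script. Its argument "plan" is a list of rows, each a list of 7 numbers: the turn, a rotation vector about the tool's x, y, z in degrees, then the shift along the tool's x, y, z in cm, then the closure, from 0 (fully open) to 1 (shut). A call has 1 to 20 rows; each row is the pose to reach, as a shift and turn from the pose commanded when the call began, along the tool's axes at that moment; what a row does not reach only later rows make up. A row lasts 1/10 s, in which the tool goes at most 50 mm and 8.59 degrees, less where a joint would pass 70% of its speed; a pose out of reach is approached as far as the arm can. A call with a gripper value outside its range is refused whole. The fingers move at their own pace and stop on an object; "grip_force" is the grip in N (left out, the last holds). Time passes only in rows, so rows that repeat a pose let the fingers close. It gives the time, the measured TCP pose, the force, the opening and the grip force at its end, in the units of the state.
- telemetry.observe(): the state, without advancing time (a new reading comes with each control period).
- imaging.snapshot(name): name is "scene" or "side" or "wrist"; returns the picture (480x640x3 uint8, red, green, blue); there is no depth.
- imaging.camera_params(name): a dict with "fov_y" (degrees; the focal length in pixels is half the picture's height over the tangent of half this angle, whatever the lens; pixels are square), "cx", "cy" (the principal point, pixels), "R" (3x3) and "t" (3): a world point X has camera coordinates R X + t. Camera axes: x right, y down, z forward; pixel columns grow to the right and rows downward; lengths in m; the calibration is good to about 2 mm. A picture is of the moment at which its call begins: read the wrist's pose just before it. camera_params takes no time and is no camera call; for the wrist camera it gives the pose at the moment of the call.
- manip.hand_in(): hands the job in; it is judged then, once.
The state is a dict: "t": time; "joint_pos": joint angles; "qvel": joint speeds; "effort": joint torques, N m; "tool_pos": TCP position; "eef_rot": TCP orientation; "force": force on the tool from outside, world axes, zero at the start; "wrist_torque": the same for the moment, N m; "gripper_width": opening from 0.0 (shut) to 1.0 (fully open); "finger_force": force on a finger pad.
Only numpy, scipy, OpenCV 4.12 (cv2) and the standard library are available. Lean on these libraries where they do the work, as an engineer would, in place of code of your own. Each camera call takes 0.05 s, during which the arm holds its last target. There are 200 camera calls.

## Working session

There is one attempt and no reset: what is moved stays moved. The work goes in short steps, Python scripts to look and compute and a tool call to move; the robot and the scene stay as the last step left them, time stands still between calls to the robot, and variables do not carry over. Pictures are saved under pics/ and viewed, at most 10 in all, crops included, and the job is handed in when it is done.

Besides the shell and the picture viewer there is one more tool, called after ">>>" by a JSON object that holds its "name" and its "arguments", one argument or row to a line. move_arm: Moves the arm, as the interface text tells. Its arguments: {"type":"object","properties":{"plan":{"type":"array"},"grip_force":{"type":"number"}},"required":["plan"]}

```bash
mkdir -p pics; ls; python3 - <<'E'
from workcell import telemetry, imaging
import cv2
print(telemetry.observe())
for n in ("scene","side"):
    p=imaging.camera_params(n); print(n,p)
    cv2.imwrite(f"pics/{n}0.png",imaging.snapshot(n)[:,:,::-1])
E
```

```text
pics
{'t': 0.0, 'joint_pos': array([ 1.10960244e+00,  3.53643414e-01,  1.63413884e+00, -6.23075867e-06,
        1.15522543e+00, -2.40070375e-03]), 'qvel': array([-4.03421483e-04,  1.01769504e-05, -5.29069687e-04,  5.62073924e-04,
        2.73503303e-04, -6.26464502e-04]), 'effort': array([-9.93528702e-04, -6.05264997e+01, -3.42057753e+01, -6.74699277e-05,
        9.64831183e-03, -1.18053893e-05]), 'tool_pos': array([0.27657674, 0.5599297 , 0.23056264]), 'eef_rot': array([-7.14289962e-01, -3.05898382e+00,  2.16512194e-03]), 'force': array([-0.14901421,  0.60227159,  0.54381116]), 'wrist_torque': array([-0.04117738,  0.04295241,  0.00684814]), 'finger_force': 0.0, 'gripper_width': 0.9977888869947327}
scene {'fov_y': 52.165284182323084, 'cx': 315.9110480431671, 'cy': 232.0224894471351, 'R': array([[ 4.99118695e-01, -8.66533615e-01,  1.49621272e-04],
       [-6.16537252e-01, -3.55243456e-01, -7.02626432e-01],
       [ 6.08902574e-01,  3.50601741e-01, -7.11558905e-01]]), 't': array([-0.29752989,  0.45088185,  0.47615087])}
side {'fov_y': 42.064293481206455, 'cx': 322.72009184379544, 'cy': 240.94552622485563, 'R': array([[ 0.80565819,  0.59234717, -0.00630214],
       [ 0.50031454, -0.68610275, -0.52815564],
       [-0.31717541,  0.42235987, -0.8491242 ]]), 't': array([-0.53703766, -0.27301273,  1.48789701])}
```

View pics/scene0.png

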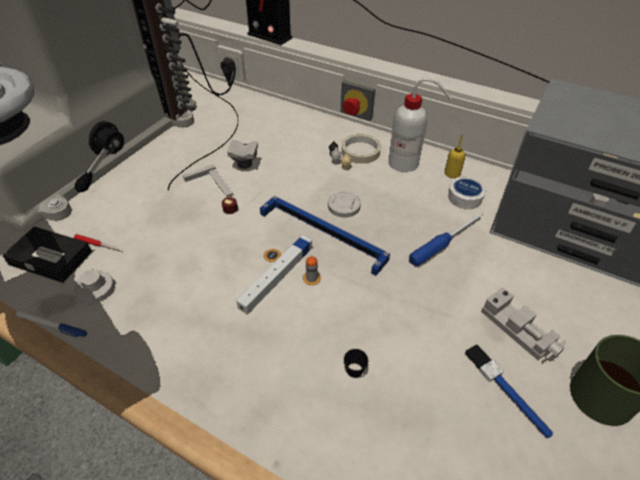

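View pics/side0.png

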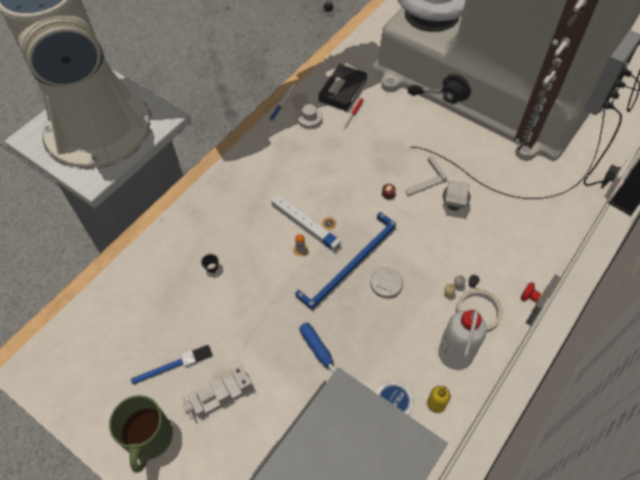

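The scene view shows the bay from (263,207) to (383,262), and the post at (312,270) on the robot's right of the bar. The bar runs from its blue end at (303,243) to its plain end at (245,303), the specimen is at (230,204) and the loupe at (356,362). The side view agrees with this. Next I'll measure them.

```bash
cat > h.py <<'E'
import numpy as np, cv2
from workcell import telemetry, imaging
def ray(p,uv,z):
    f=240/np.tan(np.radians(p["fov_y"]/2)); R=np.array(p["R"]);t=np.array(p["t"])
    uv=np.atleast_2d(uv).astype(float)
    d=np.c_[(uv[:,0]-p["cx"])/f,(uv[:,1]-p["cy"])/f,np.ones(len(uv))]@R
    c=-R.T@t; return c+d*((z-c[2])/d[:,2])[:,None]
def proj(p,X):
    f=240/np.tan(np.radians(p["fov_y"]/2)); x=np.atleast_2d(X)@np.array(p["R"]).T+np.array(p["t"])
    return np.c_[f*x[:,0]/x[:,2]+p["cx"],f*x[:,1]/x[:,2]+p["cy"]]
def comps(m,amin):
    n,l,s,c=cv2.connectedComponentsWithStats(m.astype(np.uint8))
    return [(s[i],c[i],l==i) for i in range(1,n) if s[i,4]>=amin]
E
python3 - <<'E'
from h import *
for n in ("scene","side"):
    im=cv2.imread(f"pics/{n}0.png"); p=imaging.camera_params(n)
    hsv=cv2.cvtColor(im,cv2.COLOR_BGR2HSV); H,S,V=cv2.split(hsv)
    print(n)
    for nm,m,z in (("blue",(H>100)&(H<125)&(S>110)&(V>50),.02),("orange",(H>4)&(H<16)&(S>150)&(V>120),.045),("maroon",((H<6)|(H>172))&(S>120)&(V<130),.02),("black",(V<45),.02)):
        for s,c,l in comps(m,25):
            if s[4]>3000: continue
            ys,xs=np.nonzero(l); r=cv2.boxPoints(cv2.minAreaRect(np.c_[xs,ys].astype(np.float32)))
            X=ray(p,c,z)[0]
            if X[0]<.2 or X[0]>1 or abs(X[1])>.5: continue
            print(nm,s,c.round(1),X.round(3)[:2],ray(p,r,z)[:,:2].round(3).tolist() if nm=="blue" else "")
# crops
a=cv2.imread("pics/scene0.png")[185:325,215:405]; b=cv2.imread("pics/side0.png")[180:320,250:440]
cv2.imwrite("pics/c0.png",np.vstack([cv2.resize(i,None,fx=4,fy=4,interpolation=cv2.INTER_CUBIC) for i in (a,)]))
cv2.imwrite("pics/c1.png",cv2.resize(b,None,fx=4,fy=4,interpolation=cv2.INTER_CUBIC))
E
```

```text
scene
blue [455 180  26  15 226] [467.7 187.6] [ 0.94  -0.152] [[0.951, -0.122], [0.976, -0.167], [0.934, -0.179], [0.909, -0.137]]
blue [261 198 128  77 818] [331.4 230.2] [0.699 0.027] [[0.672, 0.17], [0.736, 0.186], [0.698, -0.089], [0.643, -0.092]]
blue [410 233  42  32 570] [429.6 248.9] [ 0.744 -0.146] [[0.708, -0.118], [0.805, -0.154], [0.785, -0.175], [0.691, -0.139]]
blue [294 239  15  12  98] [301.4 243.8] [0.642 0.056] [[0.635, 0.069], [0.655, 0.07], [0.65, 0.045], [0.63, 0.043]]
blue [ 59 324  26  12 129] [ 71.4 330.2] [0.313 0.266] [[0.304, 0.285], [0.313, 0.292], [0.322, 0.247], [0.312, 0.241]]
blue [495 375  57  62 562] [523.4 406.4] [ 0.534 -0.359] [[0.553, -0.313], [0.564, -0.317], [0.516, -0.4], [0.506, -0.395]]
orange [307 257  10   9  73] [311.3 260.8] [0.597 0.009] 
maroon [223 198  14  15 129] [229.8 206.3] [0.658 0.227] 
maroon [ 74 238  27   8  34] [ 86.1 241.5] [0.455 0.393] 
black [330 143   7   8  29] [332.5 146.2] [0.929 0.15 ] 
black [235 159  17  10 114] [244.1 163.2] [0.782 0.282] 
black [265 203  10  11  36] [269.6 208.4] [0.691 0.157] 
black [224 204 
[... 972 characters left out ...]
.571, -0.317], [0.579, -0.32], [0.533, -0.4]]
blue [382 387  20  15 137] [390.4 392.5] [ 0.92  -0.139] [[0.908, -0.152], [0.907, -0.124], [0.933, -0.123], [0.933, -0.152]]
blue [398 395   9  14  78] [402.8 402.9] [ 0.948 -0.142] [[0.941, -0.151], [0.943, -0.128], [0.957, -0.129], [0.954, -0.153]]
orange [296 235   8   7  42] [299.2 238.1] [0.599 0.012] 
maroon [384 186  10  12  60] [388.2 193. ] [0.674 0.23 ] 
maroon [462 317   9  12  40] [465.4 323.8] [0.962 0.058] 
black [340  69  26  22 315] [352.6  78.1] [0.411 0.472] 
black [319  77  32  33 305] [331.5  97. ] [0.406 0.39 ] 
black [203 256  14  11 102] [209. 260.] [ 0.472 -0.125] 
black [114 408  44  36 462] [131.5 422.5] [ 0.583 -0.452]
```

View pics/c0.png

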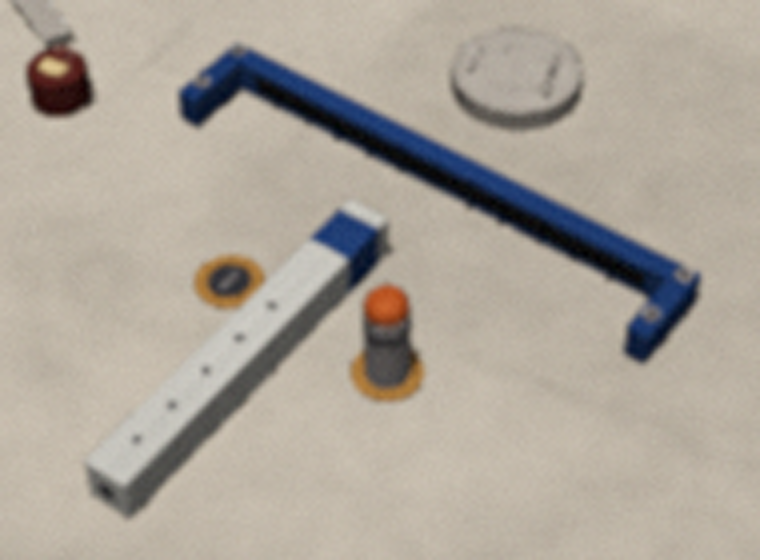

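View pics/c1.png

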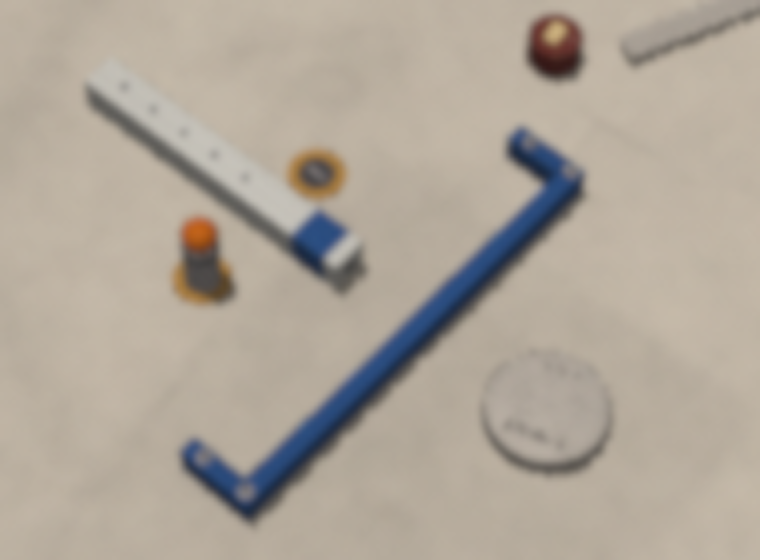

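The crops show these pixel positions:
- Bar top corners, scene crop: (347,202), (386,218), (88,465), (128,492). Side crop: (360,240), (333,268), (108,58), (88,85).
- Post foot: (388,374) in the scene crop, (201,283) in the side crop.
- Bay outer top corners: (238,45) and (698,278) in the scene crop, (580,175) and (248,508) in the side crop.

I'll cast rays through these points.

```bash
python3 - <<'E'
from h import *
P={"scene":((215,185),dict(bar=([(347,202),(386,218),(128,492),(88,465)],.024),foot=([(388,374),(386,296)],0),cap=([(386,300)],.045),bay=([(238,45),(698,278),(183,93),(630,330),(250,80),(650,283)],.02),plug=([(229,281)],0))),
"side":((250,180),dict(bar=([(360,240),(333,268),(88,85),(108,58)],.024),foot=([(201,281)],0),cap=([(199,232)],.045),bay=([(580,175),(248,508),(520,128),(190,440),(560,170),(240,480)],.02),plug=([(317,173)],0)))}
for n,(o,d) in P.items():
    p=imaging.camera_params(n)
    for k,(uv,z) in d.items(): 
        X=ray(p,np.array(uv)/4-.375+o,z)[:,:2]; print(n,k,X.round(4).tolist())
        if k=="bar":
            a=X[:2].mean(0);b=X[2:].mean(0); print("len",np.linalg.norm(a-b),"ang",np.degrees(np.arctan2(*(a-b)[::-1])),"mid",(a+b)/2,"w",np.linalg.norm(X[0]-X[1]),np.linalg.norm(X[2]-X[3]))
        if k=="bay": print("len",np.linalg.norm(X[0]-X[1]),"ang of y",np.degrees(np.arctan2(*(X[0]-X[1])[::-1])))
E
```

```text
scene bar [[0.6572, 0.0654], [0.6574, 0.0452], [0.4781, 0.0576], [0.4808, 0.0791]]
len 0.17834362949240984 ang -4.210395892197406 mid [0.56837337 0.06182034] w 0.020238291792504685 0.02161375077748691
scene foot [[0.5974, 0.0092], [0.6356, 0.0326]]
scene cap [[0.5994, 0.0111]]
scene bay [[0.726, 0.1696], [0.6973, -0.0891], [0.6837, 0.1732], [0.6555, -0.0762], [0.7075, 0.1505], [0.6842, -0.0722]]
len 0.2602736266233627 ang of y 83.66904265194376
scene plug [[0.6081, 0.0982]]
side bar [[0.6596, 0.0686], [0.6583, 0.0467], [0.4847, 0.0624], [0.4822, 0.0828]]
len 0.17613937163341722 ang -4.880911940985041 mid [0.57119645 0.0651196 ] w 0.021949762091737626 0.020487248625293743
side foot [[0.5989, 0.0116]]
side cap [[0.5982, 0.0135]]
side bay [[0.7282, 0.1716], [0.7034, -0.0862], [0.6862, 0.178], [0.658, -0.0734], [0.718, 0.168], [0.6912, -0.0764]]
len 0.2589668968631302 ang of y 84.49019815767285
side plug [[0.608, 0.1019]]
```

>>> {"name": "move_arm", "arguments": {
  "plan": [
    [0, 0, -5, -3, -3, 0, 1],
    [0, 0, -10, -6, -6, 0, 1],
    [0, 0, -15, -9, -9, 0, 1],
    [0, 0, -20.2, -12, -12, 0, 1],
    [0, 0, -20.2, -15, -15, 0, 1],
    [0, 0, -20.2, -18, -18, 0, 1],
    [0, 0, -20.2, -21, -21, 0, 1],
    [0, 0, -20.2, -24, -24, 0, 1],
    [0, 0, -20.2, -27, -27, 0, 1],
    [0, 0, -20.2, -30, -30, 0, 1],
    [0, 0, -20.2, -33, -33, 0, 1],
    [0, 0, -20.2, -35.6, -36.5, 4, 1],
    [0, 0, -20.2, -35.6, -36.5, 8, 1],
    [0, 0, -20.2, -35.6, -36.5, 12, 1],
    [0, 0, -20.2, -35.6, -36.5, 14, 1],
    [0, 0, -20.2, -35.6, -36.5, 14, 1]
  ]
}}

```text
t: 1.7
tool_pos: [0.432, 0.0748, 0.0888]
eef_rot: [-0.167, -3.131, 0.002]
force: [0.2, 0.3, 0.1]
gripper_width: -0.003
finger_force: 0.0
```

```bash
cat >> h.py <<'E'
from scipy.spatial.transform import Rotation as Ro
O=np.array([.702,.044]); YAW=np.radians(-6.1); B=np.array([[np.cos(YAW),-np.sin(YAW)],[np.sin(YAW),np.cos(YAW)]])
tobay=lambda X:(np.atleast_2d(X)[:,:2]-O)@B*1000
def tool():
    s=telemetry.observe(); R=Ro.from_rotvec(s["eef_rot"]).as_matrix()
    print("t %.2f"%s["t"],"tcp bay mm",tobay(s["tool_pos"])[0].round(1),"z",s["tool_pos"][2].round(4),"F",s["force"].round(1),"g",round(s["gripper_width"],2),"toolx/y in bay deg",[round(float(np.degrees(np.arctan2(R[1,i],R[0,i])-YAW)),1) for i in (0,1)])
def look(tag,names=("scene","side")):
    for n in names:
        p=imaging.camera_params(n); im=cv2.cvtColor(imaging.snapshot(n),cv2.COLOR_RGB2BGR); cv2.imwrite(f"pics/{n}_{tag}.png",im)
        H,S,V=cv2.split(cv2.cvtColor(im,cv2.COLOR_BGR2HSV))
        m=(V>150)&(S<28)
        for s,c,l in comps(m,60):
            X=ray(p,c,.024)
            if .4<X[0,0]<.74 and abs(X[0,1])<.25:
                ys,xs=np.nonzero(l); bx=cv2.boxPoints(cv2.minAreaRect(tobay(ray(p,np.c_[xs,ys],.024)).astype(np.float32))); print(n,"white",s[4],bx.round(0).tolist())
        m=(H>100)&(H<125)&(S>110)&(V>50)
        for s,c,l in comps(m,25):
            b=tobay(ray(p,c,.024))[0]
            if abs(b[0])<300 and abs(b[1])<130: print(n,"blue",s[4],b.round(1))
E
python3 - <<'E'
from h import *
tool(); look("1")
E
```

```text
t 1.70 tcp bay mm [-271.8    2. ] z 0.0888 F [0.2 0.3 0.1] g -0.0 toolx/y in bay deg [180.0, 90.0]
scene white 302 [[-52.0, 160.0], [5.0, 146.0], [24.0, 224.0], [-33.0, 238.0]]
scene white 533 [[-119.0, -133.0], [11.0, -138.0], [21.0, 157.0], [-108.0, 162.0]]
scene white 415 [[-139.0, 32.0], [-139.0, -7.0], [-42.0, -6.0], [-43.0, 32.0]]
scene white 127 [[-283.0, 89.0], [-258.0, 82.0], [-244.0, 136.0], [-268.0, 143.0]]
scene white 274 [[-180.0, -108.0], [-160.0, -132.0], [-99.0, -83.0], [-118.0, -59.0]]
scene white 62 [[-255.0, 73.0], [-243.0, 70.0], [-233.0, 100.0], [-245.0, 104.0]]
scene white 110 [[-13.0, -282.0], [-8.0, -303.0], [40.0, -293.0], [35.0, -272.0]]
scene white 101 [[-183.0, -86.0], [-170.0, -100.0], [-138.0, -69.0], [-151.0, -55.0]]
scene white 301 [[-194.0, -251.0], [-156.0, -286.0], [-125.0, -251.0], [-162.0, -217.0]]
scene blue 894 [ -6.4 -17.6]
scene blue 127 [-65.7  -0.2]
side white 239 [[-132.0, 20.0], [-131.0, -3.0], [-73.0, -2.0], [-74.0, 21.0]]
side white 131 [[-33.0, -132.0], [-0.0, -136.0], [35.0, 103.0], [2.0, 107.0]]
side blue 677 [11.2  1.8]
side blue 78 [-62.1   5.1]
side blue 49 [  -4.6 -128.3]
```

>>> {"name": "move_arm", "arguments": {
  "plan": [
    [0, 0, 0, 0, 0.1, 3, 1],
    [0, 0, 0, 0, 0.1, 6, 1],
    [0, 0, 0, 0, 0.1, 7.9, 1],
    [0, 0, 0, -1.5, 0.1, 7.9, 1],
    [0, 0, 0, -3, 0.1, 7.9, 1],
    [0, 0, 0, -3.5, 0.1, 7.9, 1],
    [0, 0, 0, -4, 0.1, 7.9, 1],
    [0, 0, 0, -4.5, 0.1, 7.9, 1],
    [0, 0, 0, -5, 0.1, 7.9, 1],
    [0, 0, 0, -5.5, 0.1, 7.9, 1],
    [0, 0, 0, -6, 0.1, 7.9, 1],
    [0, 0, 0, -6.5, 0.1, 7.9, 1],
    [0, 0, 0, -7, 0.1, 7.9, 1],
    [0, 0, 0, -7, 0.1, 7.9, 1]
  ]
}}

```text
t: 3.2
tool_pos: [0.5054, 0.069, 0.0123]
eef_rot: [0.167, 3.136, 0.0]
force: [-0.9, 0.4, -1.1]
gripper_width: 0.001
finger_force: 0.0
```

```bash
python3 - <<'E'
from h import *
tool(); look("2")
a=cv2.imread("pics/scene_2.png")[170:330,200:400]
b=cv2.imread("pics/side_2.png")[170:330,240:440]
cv2.imwrite("pics/d2.png",np.hstack([cv2.resize(i,(400,320),interpolation=cv2.INTER_CUBIC) for i in (a,b)]))
E
```

```text
t 3.20 tcp bay mm [-198.2    4. ] z 0.0123 F [-0.9  0.4 -1.1] g 0.0 toolx/y in bay deg [180.0, 90.0]
scene white 165 [[-4.0, 132.0], [5.0, -137.0], [20.0, -136.0], [11.0, 133.0]]
scene white 765 [[-244.0, 51.0], [-167.0, 27.0], [-113.0, 202.0], [-190.0, 226.0]]
scene white 243 [[-88.0, 16.0], [-86.0, -9.0], [-16.0, -4.0], [-18.0, 21.0]]
scene white 70 [[-217.0, 148.0], [-198.0, 145.0], [-191.0, 184.0], [-209.0, 188.0]]
scene white 65 [[-237.0, 176.0], [-221.0, 155.0], [-202.0, 169.0], [-218.0, 190.0]]
scene white 720 [[-180.0, -134.0], [-87.0, -143.0], [-80.0, -74.0], [-173.0, -64.0]]
scene white 274 [[-41.0, -277.0], [-40.0, -309.0], [43.0, -305.0], [41.0, -273.0]]
scene white 629 [[-205.0, -258.0], [-153.0, -303.0], [-106.0, -249.0], [-158.0, -204.0]]
scene blue 821 [ -4.2 -28.5]
scene blue 120 [-30.   -0.9]
side white 241 [[-80.0, 20.0], [-79.0, -4.0], [-5.0, -0.0], [-7.0, 24.0]]
side white 62 [[-13.0, -118.0], [2.0, -120.0], [17.0, -15.0], [2.0, -13.0]]
side blue 684 [11.2  1.6]
side blue 80 [-26.4   4.4]
side blue 49 [  -4.6 -128.3]
```

View pics/d2.png

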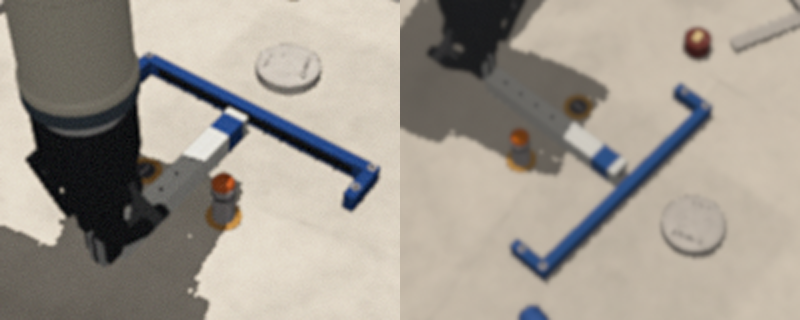

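The bar slid straight: its blue tip is now about 7 mm from the back wall, near (235,115) in the left half, clear of the post. Next I'll push the blue end sideways, in behind the post.

>>> {"name": "move_arm", "arguments": {
  "plan": [
    [0, 0, 0, 1.5, 0, 0, 1],
    [0, 0, 0, 1.5, 0, -3.5, 1],
    [0, 0, 0, 0, 0, -7, 1],
    [0, 0, 0, -4, 1.5, -7, 1],
    [0, 0, 0, -8, 3, -7, 1],
    [0, 0, 0, -12, 4.6, -7, 1],
    [0, 0, 0, -15.6, 4.6, -7, 1],
    [0, 0, 0, -15.6, 4.6, -4, 1],
    [0, 0, 0, -15.6, 4.6, 0, 1],
    [0, 0, 0, -15.6, 4.6, 0.1, 1],
    [0, 0, 0, -15.6, 3.5, 0.1, 1],
    [0, 0, 0, -15.6, 3, 0.1, 1],
    [0, 0, 0, -15.6, 2.5, 0.1, 1],
    [0, 0, 0, -15.6, 2, 0.1, 1],
    [0, 0, 0, -15.6, 1.5, 0.1, 1],
    [0, 0, 0, -15.6, 1, 0.1, 1],
    [0, 0, 0, -15.6, 0.5, 0.1, 1],
    [0, 0, 0, -15.6, 0, 0.1, 1],
    [0, 0, 0, -15.6, -0.4, 0.1, 1],
    [0, 0, 0, -15.6, -0.4, 0.1, 1]
  ]
}}

```text
t: 5.3
tool_pos: [0.66, 0.0485, 0.0127]
eef_rot: [0.167, 3.134, 0.001]
force: [0.8, 3.3, 5.2]
gripper_width: -0.004
finger_force: 2.4
```

```bash
python3 - <<'E'
from h import *
tool(); look("3")
a=cv2.imread("pics/scene_3.png")[170:330,200:400]
b=cv2.imread("pics/side_3.png")[170:330,240:440]
cv2.imwrite("pics/d3.png",np.hstack([cv2.resize(i,(400,320),interpolation=cv2.INTER_CUBIC) for i in (a,b)]))
E
```

```text
t 5.30 tcp bay mm [-42.2  -0. ] z 0.0127 F [0.8 3.3 5.2] g -0.0 toolx/y in bay deg [180.0, 90.0]
scene blue 164 [-16.9 112. ]
scene blue 425 [ -6.7 -96. ]
scene blue 146 [-34.3 -38.2]
side blue 664 [11.1  1.4]
side blue 77 [-29.9 -31.1]
side blue 48 [  -4.4 -128.4]
```

View pics/d3.png

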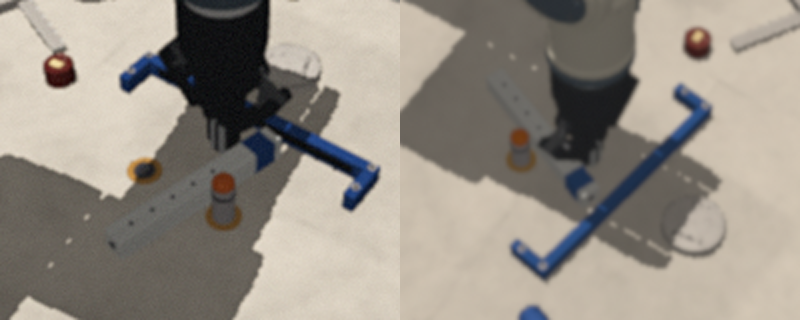

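The bar has rotated clockwise: its blue end is at (262,150) in the left half, partly behind the post, and its plain end is at about (113,237). I'll compute its heading.

```bash
python3 - <<'E'
from h import *
for n,uv,b in (("scene",(256,288),(-34.3,-38.2)),("side",(286.5,211),(-29.9,-31.1))):
    e=tobay(ray(imaging.camera_params(n),uv,.024))[0]; d=np.array(b)-e
    print(n,e.round(1),"len(160)",np.linalg.norm(d).round(1),"heading",np.degrees(np.arctan2(d[1],d[0])).round(1),"centre",(e+d/np.linalg.norm(d)*90).round(1))
E
```

```text
scene [-185.9    3.5] len(160) 157.3 heading -15.4 centre [-99.1 -20.4]
side [-176.    -2.2] len(160) 148.9 heading -11.2 centre [-87.7 -19.7]
```

>>> {"name": "move_arm", "arguments": {
  "plan": [
    [0, 0, 0, 0, -0.4, 0, 1],
    [0, 0, 0, 0, -0.8, 0, 1],
    [0, 0, 0, 0, -1.2, 0, 1],
    [0, 0, 0, 0, -1.6, 0, 1],
    [0, 0, 0, 0, -2, 0, 1],
    [0, 0, 0, 0, -2.4, 0, 1],
    [0, 0, 0, 0, -2.4, 0, 1]
  ]
}}

```text
t: 6.1
tool_pos: [0.6562, 0.0239, 0.0112]
eef_rot: [-0.167, -3.137, 0.0]
force: [1.5, 0.3, 0.7]
gripper_width: -0.002
finger_force: 0.8
```

```bash
python3 - <<'E'
from h import *
tool(); look("4")
a=cv2.imread("pics/scene_4.png")[170:330,200:400]
b=cv2.imread("pics/side_4.png")[170:330,240:440]
cv2.imwrite("pics/d4.png",np.hstack([cv2.resize(i,(400,320),interpolation=cv2.INTER_CUBIC) for i in (a,b)]))
E
```

```text
t 6.10 tcp bay mm [-43.4 -24.9] z 0.0112 F [1.5 0.3 0.7] g -0.0 toolx/y in bay deg [180.0, 90.0]
scene white 60 [[-52.0, 102.0], [11.0, 90.0], [18.0, 128.0], [-45.0, 141.0]]
scene blue 214 [-12.6 105.5]
scene blue 349 [  -8.6 -108.1]
scene blue 178 [-46.1 -69.6]
side blue 656 [11.   2.8]
side blue 65 [-38.9 -60.1]
side blue 49 [  -4.5 -128.3]
```

View pics/d4.png

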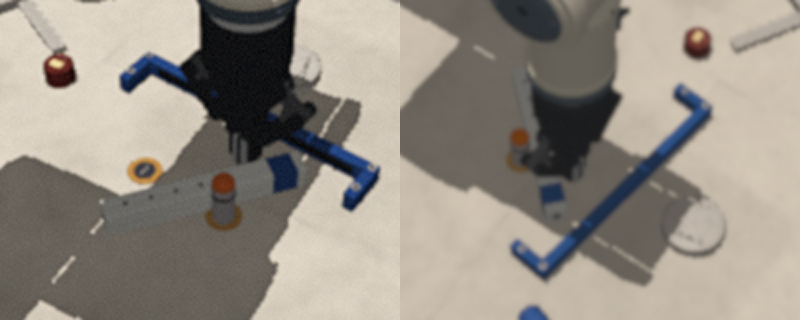

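The blue end is now well behind the post, at (285,172), and the plain end is at (103,207). I'll get the pose from these.

```bash
python3 - <<'E'
from h import *
for n,uv,b in (("scene",(252,274),(-46.1,-69.6)),("side",(299,207),(-38.9,-60.1))):
    e=tobay(ray(imaging.camera_params(n),uv,.024))[0]; d=np.array(b)-e
    print(n,e.round(1),"len(160)",np.linalg.norm(d).round(1),"heading",np.degrees(np.arctan2(d[1],d[0])).round(1),"centre",(e+d/np.linalg.norm(d)*90).round(1))
E
```

```text
scene [-167.5   28.3] len(160) 155.9 heading -38.9 centre [-97.4 -28.2]
side [-163.4   23.1] len(160) 149.8 heading -33.8 centre [-88.6 -26.9]
```

>>> {"name": "move_arm", "arguments": {
  "plan": [
    [0, 0, 0, 0, 1, 0, 1],
    [0, 0, 0, 0, 1, -4, 1],
    [0, 0, 0, 0, 1, -7.5, 1],
    [0, 0, 0, 4, 1, -7.5, 1],
    [0, 0, 0, 8, 0.6, -7.5, 1],
    [0, 0, 0, 12.5, 0.6, -7.5, 1],
    [0, 0, 0, 12.5, 0.6, -4, 1],
    [0, 0, 0, 12.5, 0.6, 0, 1],
    [0, 0, 0, 12.5, 0.6, 0, 1],
    [0, 0, 0, 12, 1.5, 0, 1],
    [0, 0, 0, 11.7, 2, 0, 1],
    [0, 0, 0, 11.4, 2.5, 0, 1],
    [0, 0, 0, 11.1, 3, 0, 1],
    [0, 0, 0, 10.8, 3.5, 0, 1],
    [0, 0, 0, 10.55, 4, 0, 1],
    [0, 0, 0, 10.3, 4.5, 0, 1],
    [0, 0, 0, 9.8, 5, 0, 1],
    [0, 0, 0, 9.2, 5.5, 0, 1],
    [0, 0, 0, 8.5, 6, 0, 1],
    [0, 0, 0, 8.5, 6, 0, 1]
  ]
}}

```text
t: 8.2
tool_pos: [0.5797, 0.094, 0.0114]
eef_rot: [0.166, 3.135, 0.001]
force: [-0.2, 0.0, 0.0]
gripper_width: -0.003
finger_force: 0.0
```

```bash
python3 - <<'E'
from h import *
tool(); look("5")
a=cv2.imread("pics/scene_5.png")[170:330,200:400]
b=cv2.imread("pics/side_5.png")[170:330,240:440]
cv2.imwrite("pics/d5.png",np.hstack([cv2.resize(i,(400,320),interpolation=cv2.INTER_CUBIC) for i in (a,b)]))
E
```

```text
t 8.20 tcp bay mm [-126.9   36.8] z 0.0114 F [-0.2  0.   0. ] g -0.0 toolx/y in bay deg [180.0, 90.0]
scene white 128 [[5.0, -137.0], [11.0, -137.0], [15.0, 101.0], [9.0, 101.0]]
scene white 268 [[-80.0, -32.0], [-49.0, -90.0], [-26.0, -78.0], [-57.0, -20.0]]
scene blue 718 [ -3.9 -45.8]
scene blue 184 [-56.3 -70.7]
side white 219 [[-80.0, -28.0], [-50.0, -89.0], [-28.0, -78.0], [-58.0, -17.0]]
side white 71 [[-35.0, -130.0], [-6.0, -140.0], [31.0, -32.0], [2.0, -22.0]]
side blue 690 [11.1  1.9]
side blue 72 [-45.8 -61.9]
side blue 49 [  -4.6 -128.3]
```

View pics/d5.png

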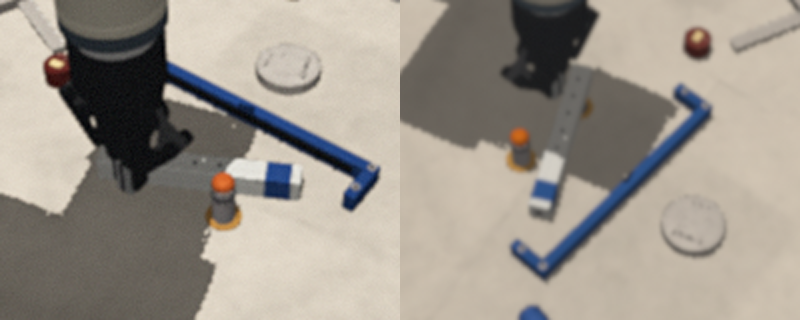

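The white box gives a heading of about −63°, with the centre at (−79,−4) and post clearance of about 16 mm. I'll keep pushing the plain end round until the bar is roughly parallel to the wall.

>>> {"name": "move_arm", "arguments": {
  "plan": [
    [0, 0, 0, -0.4, 0.6, 0, 1],
    [0, 0, 0, -0.8, 1.1, 0, 1],
    [0, 0, 0, -1.2, 1.5, 0, 1],
    [0, 0, 0, -1.7, 1.95, 0, 1],
    [0, 0, 0, -2.2, 2.2, 0, 1],
    [0, 0, 0, -2.7, 2.4, 0, 1],
    [0, 0, 0, -3.2, 2.6, 0, 1],
    [0, 0, 0, -3.7, 2.7, 0, 1],
    [0, 0, 0, -4.2, 2.8, 0, 1],
    [0, 0, 0, -4.4, 2.9, 0, 1],
    [0, 0, 0, -3.4, 2.9, 0, 1],
    [0, 0, 0, -2.5, 2, 0, 1],
    [0, 0, 0, -2.5, -1, 0, 1],
    [0, 0, 0, -2.5, -3.6, 0, 1],
    [0, 0, 0, -2.5, -3.6, 0, 1]
  ]
}}

```text
t: 9.8
tool_pos: [0.5971, 0.0521, 0.0112]
eef_rot: [-0.17, -3.136, 0.001]
force: [-0.2, -0.3, 0.2]
gripper_width: 0.002
finger_force: 0.0
```

```bash
python3 - <<'E'
from h import *
tool(); look("6")
a=cv2.imread("pics/scene_6.png")[170:330,200:400]
b=cv2.imread("pics/side_6.png")[170:330,240:440]
cv2.imwrite("pics/d6.png",np.hstack([cv2.resize(i,(400,320),interpolation=cv2.INTER_CUBIC) for i in (a,b)]))
E
```

```text
t 9.80 tcp bay mm [-105.1   -3.1] z 0.0112 F [-0.2 -0.3  0.2] g 0.0 toolx/y in bay deg [179.9, 89.9]
scene white 137 [[-103.0, 85.0], [-80.0, 75.0], [-47.0, 145.0], [-69.0, 156.0]]
scene white 62 [[-71.0, -81.0], [-46.0, -81.0], [-45.0, -72.0], [-70.0, -71.0]]
scene white 71 [[-152.0, -121.0], [-131.0, -124.0], [-128.0, -98.0], [-149.0, -95.0]]
scene blue 528 [ -5.3 -77.1]
scene blue 177 [-66.4 -62.3]
side white 135 [[-73.0, 102.0], [-72.0, 69.0], [-50.0, 70.0], [-51.0, 103.0]]
side blue 675 [11.1  1.4]
side blue 86 [-53.6 -57.5]
side blue 50 [  -4.2 -128.4]
```

View pics/d6.png

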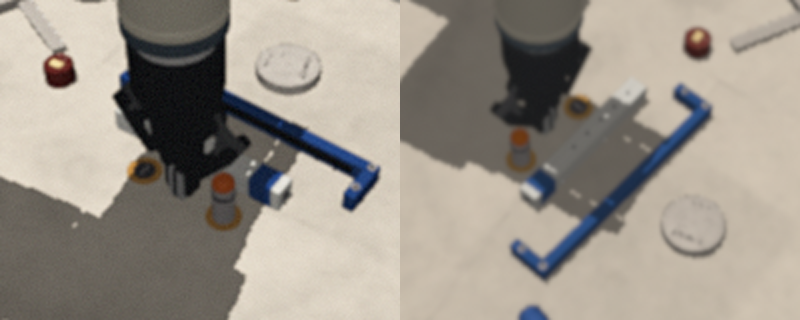

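The bar is parallel to the back wall at x ≈ −60 mm, running from y ≈ −80 to +102 mm, inside the bay's end walls. Now I'll push at its centre, straight in.

>>> {"name": "move_arm", "arguments": {
  "plan": [
    [0, 0, 0, -0.5, 1.4, 0, 1],
    [0, 0, 0, -1.5, 1.4, 0, 1],
    [0, 0, 0, -2.2, 1.4, 0, 1],
    [0, 0, 0, -2.8, 1.4, 0, 1],
    [0, 0, 0, -3.4, 1.4, 0, 1],
    [0, 0, 0, -4, 1.4, 0, 1],
    [0, 0, 0, -4.5, 1.4, 0, 1],
    [0, 0, 0, -5, 1.4, 0, 1],
    [0, 0, 0, -5.5, 1.4, 0, 1],
    [0, 0, 0, -6, 1.4, 0, 1],
    [0, 0, 0, -6.4, 1.4, 0, 1],
    [0, 0, 0, -6.8, 1.4, 0, 1],
    [0, 0, 0, -7, 1.4, 0, 1],
    [0, 0, 0, -7.2, 1.4, 0, 1],
    [0, 0, 0, -7.3, 1.4, 0, 1],
    [0, 0, 0, -7.3, 1.4, 0, 1]
  ]
}}

```text
t: 11.5
tool_pos: [0.6727, 0.0611, 0.0111]
eef_rot: [-0.167, -3.136, 0.0]
force: [-2.4, -0.3, 0.9]
gripper_width: 0.002
finger_force: 1.5
```

```bash
python3 - <<'E'
from h import *
tool(); look("7")
E
```

```text
t 11.50 tcp bay mm [-31.   13.9] z 0.0111 F [-2.4 -0.3  0.9] g 0.0 toolx/y in bay deg [180.0, 90.0]
scene white 82 [[-22.0, 99.0], [-22.0, 73.0], [0.0, 74.0], [-0.0, 99.0]]
scene blue 155 [-16.6 112.3]
scene blue 523 [-10.8 -89.6]
side white 98 [[-27.0, 97.0], [-19.0, 76.0], [10.0, 87.0], [2.0, 108.0]]
side blue 790 [ 8.8 -6.1]
side blue 48 [  -4.8 -128.3]
```

>>> {"name": "move_arm", "arguments": {
  "plan": [
    [0, 0, 0, -0.1, 0, 0, 1],
    [0, 0, 0, -0.2, 0, 0, 1],
    [0, 0, 0, -0.25, 0, 0, 1],
    [0, 0, 0, -0.25, 0, 0, 1]
  ]
}}

```text
t: 12.0
tool_pos: [0.6727, 0.061, 0.0111]
eef_rot: [-0.167, -3.131, 0.0]
force: [-12.4, 1.0, 8.8]
gripper_width: -0.002
finger_force: 6.4
```

>>> {"name": "move_arm", "arguments": {
  "plan": [
    [0, 0, 0, 1, 0, 0, 1],
    [0, 0, 0, 1, 3, 0, 1],
    [0, 0, 0, 1, 6, 0, 1],
    [0, 0, 0, 0.5, 6, 0, 1],
    [0, 0, 0, 0.2, 6, 0, 1],
    [0, 0, 0, 0, 6, 0, 1],
    [0, 0, 0, 0, 6, 0, 1]
  ]
}}

```text
t: 12.7
tool_pos: [0.6791, 0.1211, 0.0109]
eef_rot: [-0.168, -3.131, -0.001]
force: [-11.6, 8.9, 7.1]
gripper_width: -0.002
finger_force: 6.2
```

>>> {"name": "move_arm", "arguments": {
  "plan": [
    [0, 0, 0, 1, 0, 0, 1],
    [0, 0, 0, 1, -4.5, 0, 1],
    [0, 0, 0, 1, -9, 0, 1],
    [0, 0, 0, 1, -13, 0, 1],
    [0, 0, 0, 0.5, -13, 0, 1],
    [0, 0, 0, 0.2, -13, 0, 1],
    [0, 0, 0, 0, -13, 0, 1],
    [0, 0, 0, 0, -13, 0, 1]
  ]
}}

```text
t: 13.5
tool_pos: [0.6652, -0.0092, 0.0104]
eef_rot: [-0.166, -3.131, 0.002]
force: [-9.5, -5.0, 3.4]
gripper_width: 0.002
finger_force: 4.4
```

>>> {"name": "move_arm", "arguments": {
  "plan": [
    [0, 0, 0, 1, 0, 0, 1],
    [0, 0, 0, 1.5, 1, -3, 1],
    [0, 0, 0, 1.5, 1, -8, 1],
    [0, 0, 0, 6, 1, -12, 1],
    [0, 0, 0, 11, 3, -14, 1],
    [0, 0, 0, 16, 5, -14, 1],
    [0, 0, 0, 21, 7, -14, 1],
    [0, 0, 0, 25, 9, -14, 1],
    [0, 0, 0, 25, 14, -14, 1],
    [0, 0, 0, 25, 19, -14, 1],
    [0, 0, 0, 25, 24, -14, 1],
    [0, 0, 0, 25, 29, -14, 1],
    [0, 0, 0, 25, 29, -14, 1]
  ]
}}

```text
t: 14.8
tool_pos: [0.451, 0.3118, 0.1519]
eef_rot: [0.161, 3.134, 0.006]
force: [0.1, -0.2, -0.2]
gripper_width: -0.001
finger_force: 0.0
```

```bash
python3 - <<'E'
from h import *
tool(); look("8")
a=cv2.imread("pics/scene_8.png")[185:325,205:405]
b=cv2.imread("pics/side_8.png")[180:320,240:440]
cv2.imwrite("pics/d8.png",np.vstack([cv2.resize(i,None,fx=2,fy=2,interpolation=cv2.INTER_CUBIC) for i in (a,b)]))
E
```

```text
t 14.80 tcp bay mm [-278.1  239.7] z 0.1519 F [ 0.1 -0.2 -0.2] g -0.0 toolx/y in bay deg [180.2, 90.2]
scene white 687 [[-22.0, 99.0], [-22.0, -51.0], [1.0, -51.0], [-0.0, 99.0]]
scene blue 729 [ -9.6 -39.2]
side white 734 [[-22.0, -79.0], [1.0, -79.0], [4.0, 107.0], [-20.0, 108.0]]
side blue 817 [ 9.2 -5.3]
side blue 48 [  -4.8 -128.3]
```

View pics/d8.png

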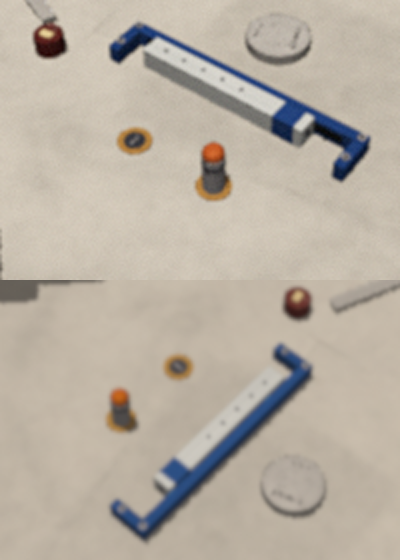

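The bar lies flush along the back wall, between x = −22 and 0 mm, with its blue end on the right. The post, specimen and test block look undisturbed. I'm handing in.

```bash
python3 -c "
from workcell import manip; print(manip.hand_in())"
```

```text
the job is handed in; nothing more can be done
None
```

The bar is home in the bay, both ends against the back wall, pushed there only with the closed fingers (blue end behind the post first, then the plain end); the specimen and test block look unmoved, the loupe was outside the final crops but the arm stayed well clear of it, and I handed in at about 15 s.

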